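# Snap the glazed lid onto the display case

### The job

Shut the open display case on the counter: take the glazed lid by its brass pull, hook the brass tongue on its back edge under the lip along the back of the case, lay the lid down in its recess, then push its front rail down until the spring bolt of the latch snaps out over it and locks it shut. Press on the lid's wood, not on its glass, leave the other things on the counter where they are, and let go at the end.

Things in the scene. Friction and masses are not known exactly. Their poses are not given: they have to be found in the camera images.
- case: Open wooden display case, fixed, 211 (x) x 235 (y) mm; side and back walls 56 mm high, front wall 60; white pad with watches and rings inside. Origin: centre of its underside, on the counter. z up, +x to its back (brass lip), -x to its front (brass latch). With the lid shut, lid and case axes are parallel and the lid's origin is at case (-8.5, 0, 46) mm
- case_ledge (a point): Case (70, 0, 46) mm, on the back ledge. A level ledge at z = 46 mm runs round inside the walls for the lid to lie on: x 58 to 94 mm at the back, 16 mm wide in front. Inner wall faces: x = -93 and +94, y = +-105.5 mm, so the lid (206 wide, 184 long with its tongue) has 2.5 mm play each side and 1.5 mm fore and aft
- lip_edge (a point): Middle of the lower front edge of the brass lip, case (83, 0, 56) mm. The lip is 190 mm long (y), z 56 to 59 mm, and overhangs the back ledge from x = 94 to 83 mm: a gap 10 mm high under it, open to the front. A lid coming straight down flat lands on it
- bolt_tip (a point): Where the lower edge of the bolt's nose is when out, case (-84.5, 0, 61.2) mm (a point of the case: it does not move with the bolt). The brass latch housing round the bolt is 56 mm wide (y), x -124 to -95 mm, up to z = 86 mm
- bolt (a joint): Steel slam-latch bolt, 36 mm wide: 0 = out, to 0.0105 m pushed back to -x; spring 6 N + 0.8 N/mm. Flat underside 1.2 mm above the shut lid. Above a 5 mm nose it is bevelled 60 degrees from level, 16 mm high. The hooked lid rests on the bevel, tipped 9 to 10 degrees; pushing the front rail down takes 8 to 20 N over the bevel, then 2 to 6 N on past the nose until the bolt snaps out over the rail
- lid: Glazed lid, about 0.4 kg, lying flat on the counter beside the case at the start. Wooden frame 166 (x) x 206 (y) x 14 mm; front rail 36 mm wide (x -83 to -47), back and side rails 26. Origin: centre of the frame's underside; +x to the tongue (back edge), z up
- lid_pull (a point): Middle of the lid's brass bridge pull, where to grasp it: lid (5, 0, 42) mm, axes as the lid's. Bar 14 mm thick (x), 96 long (y), 16 high (lid z 34 to 50), on posts at y = +-41 mm on a brass plate 36 x 104 mm whose top is at lid z 13 mm
- lid_tongue (a point): Middle of the lower edge of the tongue's tip, lid (101, 0, 0) mm. The tongue is a brass strip 5 mm thick (lid z 0 to 5), 180 mm wide, that sticks out 18 mm behind the frame. With the lid tipped 10 to 15 degrees, back edge down, it passes under the lip
- lid_front (a point): Middle of the upper front edge of the lid's front rail, lid (-83, 0, 14) mm. Press on the rail's top 15 to 28 mm behind this edge (towards +x), clear of the bolt
- lid_glass: The lid's pane, 104 x 154 mm inside the frame (lid x -47 to 57), its top at lid z 10 mm, 4 mm below the frame's top; has the lid's origin and axes. Fragile: touch only lightly
- bowl: Plum-coloured bowl, 180 mm wide, 85 high, with a spool of twine in it; to be left alone. Origin: centre of its underside
- mandrel: Ring mandrel, 270 mm long, 24 thick, wooden grip and steel taper, lying fore and aft between case and lid; to be left alone. Origin: centre of its underside (middle of its length)
- loupe: Loupe with a flat steel handle, 110 mm long, 12 high; to be left alone. Origin: centre of its underside (of the lens)
- watch_stand: Stand with a watch on a cushion, 85 x 70 mm, 100 high; to be left alone. Origin: centre of its underside
- jar_a: Glass jar, 66 mm wide, 88 high; to be left alone. Origin: centre of its underside
- jar_b: Another such jar; to be left alone. Origin: centre of its underside
- ring_box: Dark red ring box, 80 x 90 x 52 mm; to be left alone. Origin: centre of its underside

How it is judged:
By the outcome, as a careful person would: the job done as asked, in the order asked, and still so for the second after the job is handed in, with the robot touching nothing.
It also fails if it takes over 53 s, if anything falls off the work surface, if the arm or the gripper's body presses on something with over 40 N, if the wrist force passes 120 N, or if a joint passes its speed limit or range.

### The arm

A 6-joint arm with a two-finger parallel gripper is mounted at the origin on the work surface. World frame = base frame: x ahead of the robot, y to its left, z up, the work surface at z = 0. Lengths are in mm, angles in rad, forces in N, time in s.
With the tool pointing down it reaches from about 350 to 975 mm from the base axis. Payload 7.1 kg.
Tool frame: the origin (TCP) lies between the finger pads; the fingertips stand 19 mm ahead of it and the grasp point (between the pads) is the TCP; z points along the fingers, y is the line along which they close (so a half turn about z gives the same grasp; the last joint's range is limited). The gripper opens to 88 mm and grips with 3 to 60 N. Pads are 20 mm wide; open, the fingers measure 115 mm over their backs; the gripper's body (75 mm by 178 mm) begins 61 mm behind the grasp point.
Start: joints at [1.257, 0.423, 1.63, -0, 1.089, -0.019], TCP at [181.561, 598.031, 241.675] pointing down, gripper open.
Joint ranges: [-3, 3], [-0.9, 2.11], [0.09, 2.58], [-1.31, 4.45], [0.11, 2.69], [-2.54, 2.54]. Speed limits (rad/s): [2.39, 2.39, 3.01, 3.14, 3.14, 3.14].

### API

Orientations are given as a rotation vector (axis times angle).
In Python, from workcell import ctrl gives the robot as it stands.
- The arm moves only by the tool arm_command, never from a script. Its argument "series" is a list of rows, each an object with "linear": the shift along the tool's x, y, z in m, a list of three; "turn": the turn about the tool's z in rad. A call has 1 to 10 rows; each row shifts and turns the commanded pose from where the row before left it, along the tool's axes as they then stand; what a row does not reach is not made up. A row lasts 1/10 s, in which the tool goes at most 50 mm and 8.59 degrees, less where a joint would pass 70% of its speed; a pose out of reach is approached as far as the arm can. A call with a gripper value outside its range is refused whole. "jaw" is the opening, from -1 (shut) to 1 (fully open), set as the call begins (left out, the last holds). The fingers move at their own pace and stop on an object; the grip force is fixed at half the most. Time passes only in rows, so rows that do not move let the fingers close. It gives the time, the measured TCP pose, the force, the opening and the grip force at its end, in the units of the state.
- ctrl.get_obs(): the state, without advancing time (a new reading comes with each control period).
- ctrl.get_image(name): name is "scene" or "top"; returns a dict with "frame" (400x640x3 uint8, blue, green, red), "fx", "fy", "cx", "cy" (pixels), "rvec" (rotation vector, rad) and "tvec" (3), from world to camera coordinates, as OpenCV has them. Camera axes: x right, y down, z forward; pixel columns grow to the right and rows downward; lengths in mm; the calibration is good to about 2 mm. A picture is of the moment at which its call begins. There is no depth.
- ctrl.close_job(): hands the job in; it is judged then, once.
The state is a dict: "t": time; "qpos": joint angles; "qvel": joint speeds; "joint_torque": joint torques, N m; "ee_pos": TCP position; "orientation": TCP orientation; "ft_force": force on the tool from outside, world axes, zero at the start; "moment": the same for the moment, N m; "width": finger opening in mm; "grasp_force": force on a finger pad.
Only numpy, scipy, OpenCV 4.12 (cv2) and the standard library are available. Lean on these libraries where they do the work, as an engineer would, in place of code of your own. Each camera call takes 0.05 s, during which the arm holds its last target. There are 200 camera calls.

## Working session

There is one attempt and no reset: what is moved stays moved. The work goes in short steps, Python scripts to look and compute and a tool call to move; the robot and the scene stay as the last step left them, time stands still between calls to the robot, and variables do not carry over. Pictures are saved under pics/ and viewed, at most 10 in all, crops included, and the job is handed in when it is done.

Besides the shell and the picture viewer there is one more tool, called after "Call:" as name(argument=value, ...) on one line, values as JSON. arm_command: Moves the arm, as the interface text tells. Its arguments: {"type":"object","properties":{"series":{"type":"array"},"jaw":{"type":"number"}},"required":["series"]}

```bash
mkdir -p pics; ls
python3 - <<'E'
from workcell import ctrl
import cv2,pickle
for n in("scene","top"):
    d=ctrl.get_image(n); cv2.imwrite(f"pics/{n}0.png",d["frame"]); pickle.dump(d,open(f"{n}0.pkl","wb"))
    print(n,d["fx"],d["fy"],d["cx"],d["cy"],d["rvec"],d["tvec"])
print(ctrl.get_obs())
E
```

```text
pics
scene 411.21935663468946 411.21935663468946 318.72022383489514 197.12758070959717 [ 1.63159169  1.5813959  -0.89800849] [  40.686165   -213.69916472 1906.59048362]
top 513.9729587201496 513.9729587201496 324.43778910393263 195.24647962802536 [ 2.16128352 -2.20983237  0.0983777 ] [ -38.81850525  531.18171827 1518.44849592]
{'t': 0.1, 'qpos': array([ 1.25704140e+00,  4.23753728e-01,  1.63060658e+00,  1.46771228e-05,
        1.08859834e+00, -1.90558353e-02]), 'qvel': array([ 0.00061266, -0.00218303, -0.0010238 , -0.00093942, -0.00038029,
       -0.00225136]), 'joint_torque': array([-1.08114477e-04, -5.45607698e+01, -2.74324840e+01,  6.45462074e-02,
        1.86884223e-02, -4.83477066e-06]), 'ee_pos': array([181.39104158, 597.6026849 , 240.9888366 ]), 'orientation': array([-4.61214331e-01, -3.10731060e+00,  2.11252230e-03]), 'ft_force': array([ 0.81358036, -0.7336242 , -0.22410518]), 'moment': array([ 0.04668812, -0.07835084, -0.02562668]), 'grasp_force': 0.0, 'width': 87.90035538277623}
```

View pics/scene0.png

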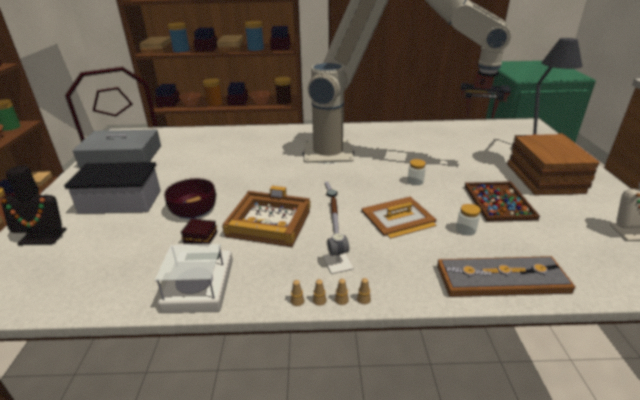

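View pics/top0.png

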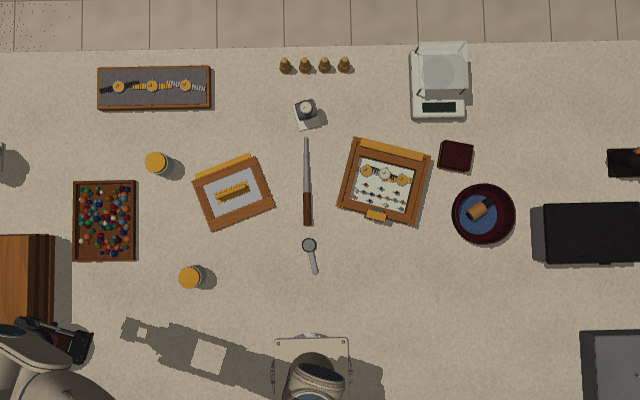

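The scene view shows the case near (268,216) and the lid near (399,215). In the top view the case is at (385,180), with its lip at (392,148) and latch at (376,215). The lid there is at (233,192), with its tongue at (224,167) and pull at (232,191). Next I measure them with colour masks.

```bash
cat > h.py <<'E'
import cv2,numpy as np,pickle
def cast(d,uv,z):
    R=cv2.Rodrigues(np.array(d["rvec"],float))[0];t=np.array(d["tvec"],float).ravel()
    uv=np.atleast_2d(uv).astype(float)
    r=np.c_[(uv[:,0]-d["cx"])/d["fx"],(uv[:,1]-d["cy"])/d["fy"],np.ones(len(uv))]@R
    c=-R.T@t
    return c+r*((z-c[2])/r[:,2])[:,None]
def proj(d,P):
    K=np.array([[d["fx"],0,d["cx"]],[0,d["fy"],d["cy"]],[0,0,1]])
    return cv2.projectPoints(np.atleast_2d(P).astype(float),np.array(d["rvec"],float),np.array(d["tvec"],float),K,None)[0][:,0]
def blobs(d,box,lo,hi,amin=25):
    x0,y0,x1,y1=box;f=cv2.resize(d["frame"][y0:y1,x0:x1],None,fx=4,fy=4,interpolation=cv2.INTER_CUBIC)
    m=cv2.inRange(cv2.cvtColor(f,cv2.COLOR_BGR2HSV),lo,hi)
    out=[]
    for c in cv2.findContours(m,cv2.RETR_EXTERNAL,cv2.CHAIN_APPROX_NONE)[0]:
        if cv2.contourArea(c)<amin*16:continue
        b=(cv2.boxPoints(cv2.minAreaRect(c))+.5)/4-.5+[x0,y0]
        out.append((cv2.contourArea(c)/16,b))
    return out,m
E
python3 - <<'E'
from h import *
d=pickle.load(open("top0.pkl","rb"));np.set_printoptions(precision=1,suppress=True)
hs=cv2.cvtColor(d["frame"],cv2.COLOR_BGR2HSV)
for p in [(224,167),(232,191),(245,215),(205,205),(392,148),(376,215),(351,180),(421,190)]: print(p,hs[p[1],p[0]])
for name,box,zs in(("lid",(185,145,285,240),(5,50)),("case",(325,125,445,235),(59,86))):
    o,m=blobs(d,box,(19,120,120),(35,255,255))
    for a,b in o: 
        print(name,"brass",a,b.mean(0)); 
        for z in zs: P=cast(d,b,z);print(z,P[:,:2].tolist(),np.linalg.norm(np.diff(P[:3],axis=0),axis=1))
    o,m2=blobs(d,box,(5,100,40),(35,255,255),300)
    z=14 if name=="lid" else 57
    for a,b in o: 
        P=cast(d,b,z);print(name,"all",a,P[:,:2].tolist(),np.linalg.norm(np.diff(P[:3],axis=0),axis=1))
    f=cv2.resize(d["frame"][box[1]:box[3],box[0]:box[2]],None,fx=4,fy=4,interpolation=cv2.INTER_CUBIC)
    v=np.hstack([f,cv2.merge([m,m2,m*0])]); cv2.imwrite(f"pics/{name}_m.png",cv2.resize(v,(800,800*v.shape[0]//v.shape[1])))
a,b=[cv2.imread(f"pics/{n}_m.png") for n in("lid","case")]
v=np.vstack([a,b]); v=v[:]; cv2.imwrite("pics/m1.png",cv2.resize(v,None,fx=.78,fy=.78))
print(cast(d,[(188,278),(157,162)],88)[:,:2],cast(d,[(307,138),(307,225)],12)[:,:2])
E
```

```text
(224, 167) [ 18 189 170]
(232, 191) [ 19 191 163]
(245, 215) [ 14 177 131]
(205, 205) [ 13 174 117]
(392, 148) [174  20 125]
(376, 215) [ 19 192 162]
(351, 180) [ 13 180 116]
(421, 190) [ 13 172 114]
lid brass 140.5 [231.  189.3]
5 [[545.7492190499435, 283.40445283522445], [582.7530820357199, 185.95648388917135], [565.4123840603218, 179.30788875615528], [528.4842336987572, 276.69175163229534]] [104.2  18.6]
50 [[541.7498344089045, 274.21578547251704], [577.6802467523584, 179.59469935484248], [560.8425876998739, 173.13897432078934], [524.985691621697, 267.6978140312016]] [101.2  18. ]
lid brass 212.71875 [221.8 165.6]
5 [[605.1742177286128, 344.852853936198], [667.324004835832, 178.1844793525561], [651.9351965889988, 172.44833149325842], [589.8980910852, 339.01879548002864]] [177.9  16.4]
50 [[599.4509643383528, 333.88162063822904], [659.7978388978714, 172.04815407001317], [644.8554469104296, 166.47840698909872], [584.6179851567031, 328.2168032637145]] [172.7  15.9]
lid all 4077.96875 [[598.6336631647138, 357.8620828160349], [672.8970407927586, 163.42876097910687], [500.20439755793257
[... 841 characters left out ...]
, -332.41025598352894]] [23.5 81.2]
case brass 168.90625 [379.1 145.8]
59 [[673.7106564511698, -157.0638084398876], [696.7938361817398, -163.6428559471133], [665.9575010652868, -272.27192344729576], [642.931778985892, -265.56173451481277]] [ 24.  112.9]
86 [[668.9169193949074, -154.83277837849005], [691.5838344794573, -161.29318430714162], [661.3035785631678, -267.96331716927784], [638.6930849818661, -261.3741347208803]] [ 23.6 110.9]
case all 5918.59375 [[483.9731165191704, -76.12388262031185], [705.9888418828799, -138.60905842686537], [640.4666782372353, -371.1550285357563], [419.6153699731937, -305.9737263846356]] [230.6 241.6]
[[299.  340.5]
 [631.1 428.7]] [[706.7  -1.7]
 [442.6   3.6]]
```

View pics/m1.png

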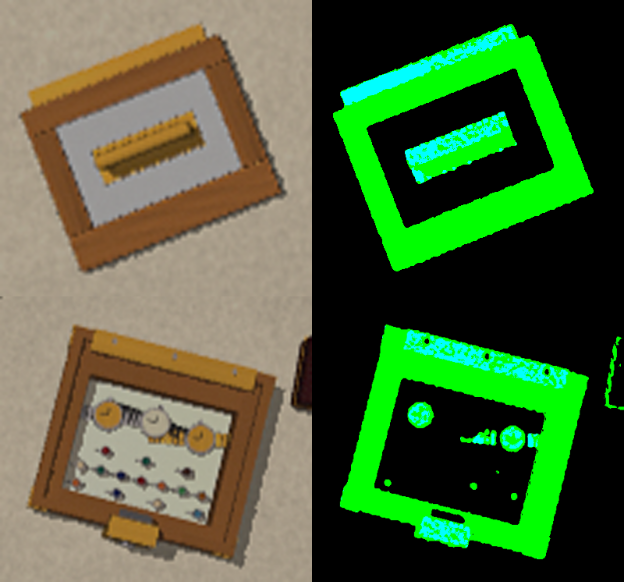

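The masks agree with the given sizes: the lid outline is 208 x 185 mm and the latch 56 mm wide. One refinement of both poses follows, using the brass parts.

```bash
cat >> h.py <<'E'
def rect(b,d,z):
    """long-axis heading (deg), centre, long, short sides of box b cast on z"""
    P=cast(d,b,z)[:,:2];e1=P[1]-P[0];e2=P[2]-P[1]
    if np.linalg.norm(e1)<np.linalg.norm(e2):e1,e2=e2,e1
    return np.degrees(np.arctan2(e1[1],e1[0])),P.mean(0),np.linalg.norm(e1),np.linalg.norm(e2)
E
python3 - <<'E'
from h import *
d=pickle.load(open("top0.pkl","rb"));np.set_printoptions(precision=1,suppress=True)
R=cv2.Rodrigues(d["rvec"])[0];print("cam",-R.T@d["tvec"])
for n,box,z in(("lid",(185,145,285,240),5),("case",(325,125,432,235),59)):
    for lo in ((16,120,135),(17,120,100)):
        o,_=blobs(d,box,lo,(35,255,255),60)
        for a,b in o:
            print(n,lo,b.mean(0),[rect(b,d,zz) for zz in (z,50 if n=="lid" else 86)])
# pad (white) of lid glass / wood edges of lid frame only
o,_=blobs(d,(185,145,285,240),(5,100,40),(15,255,255),300)
for a,b in o: print("wood lid",rect(b,d,14))
E
```

```text
cam [ 407.9  -33.3 1556.2]
lid (16, 120, 135) [230.9 189.3] [(np.float64(-69.20675596606124), array([555.8, 231.6]), np.float64(104.65531430980138), np.float64(18.004956847620434)), (np.float64(-69.2067559660612), array([551.5, 224. ]), np.float64(101.61935251274518), np.float64(17.482648338898144))]
lid (16, 120, 135) [221.9 165.8] [(np.float64(-69.0967733943056), array([628.1, 258.1]), np.float64(181.16438372858892), np.float64(18.433788748229873)), (np.float64(-69.0967733943056), array([621.7, 249.7]), np.float64(175.9089587975711), np.float64(17.899040190225847))]
lid (17, 120, 100) [231.6 190.7] [(np.float64(-64.36760597836596), array([551.5, 229.6]), np.float64(105.3000223467212), np.float64(35.173576327089656)), (np.float64(-64.36760597836593), array([547.3, 222. ]), np.float64(102.24535811698631), np.float64(34.15322074649501))]
lid (17, 120, 100) [222.  165.9] [(np.float64(-69.09677116460213), array([627.8, 258. ]), np.float64(181.72529422376158), np.float64(19.005029161733844)), (np.float64(-69.09677116460213), array([621.5, 249.6]), np.float64(176.4535977555922), np.float6
[... 1693 characters left out ...]
68797006))]
case (17, 120, 100) [366.3 170.1] [(np.float64(-46.23289615723898), array([ 598.7, -174.8]), np.float64(28.262587124066876), np.float64(27.52961168623871)), (np.float64(-46.232896157239054), array([ 595.2, -172.2]), np.float64(27.752920953195567), np.float64(27.033163441352112))]
case (17, 120, 100) [391.4 149. ] [(np.float64(-105.7578697667301), array([ 659.5, -250.6]), np.float64(191.15752919083238), np.float64(26.76511327485111)), (np.float64(-105.75786976673007), array([ 655. , -246.6]), np.float64(187.7103385458917), np.float64(26.28245141746886))]
wood lid (np.float64(-69.20756320725435), array([541.7, 224.3]), np.float64(207.77293080966652), np.float64(167.54967665332694))
```

Call:
arm_command(series=[{"linear": [-0.04, -0.022, 0], "turn": 0}, {"linear": [-0.04, -0.022, 0], "turn": 0}, {"linear": [-0.04, -0.022, 0], "turn": 0}, {"linear": [-0.04, -0.022, 0], "turn": 0}, {"linear": [-0.04, -0.022, 0], "turn": 0}, {"linear": [-0.04, -0.022, 0], "turn": 0}, {"linear": [-0.04, -0.022, 0], "turn": 0}, {"linear": [-0.04, -0.022, 0], "turn": 0}, {"linear": [-0.04, -0.022, 0], "turn": 0}, {"linear": [-0.04, -0.022, 0], "turn": 0}], jaw=1)

```text
t: 1.1
ee_pos: [501.3, 269.6, 241.5]
orientation: [-0.462, -3.107, 0.0]
ft_force: [-1.0, 0.7, 0.1]
width: 88.0
grasp_force: 0.0
```

Call:
arm_command(series=[{"linear": [-0.029, -0.015, 0], "turn": 0}, {"linear": [-0.028, -0.014, 0], "turn": 0}, {"linear": [0, 0, 0], "turn": 0.14}, {"linear": [0, 0, 0], "turn": 0.14}, {"linear": [0, 0, 0], "turn": 0.14}, {"linear": [0, 0, 0], "turn": 0.14}, {"linear": [0, 0, 0], "turn": 0.14}, {"linear": [0, 0, 0], "turn": 0.14}, {"linear": [0, 0, 0], "turn": 0.072}, {"linear": [0, 0, 0], "turn": 0}])

```text
t: 2.1
ee_pos: [546.2, 226.9, 241.3]
orientation: [-1.783, -2.586, 0.001]
ft_force: [-0.2, -0.1, -0.6]
width: 88.2
grasp_force: 0.0
```

```bash
cat >> h.py <<'E'
def tool(o):
    """tool axes, yaw of tool y (deg)"""
    R=cv2.Rodrigues(o["orientation"])[0];return R,np.degrees(np.arctan2(R[1,1],R[0,1]))
def go(o,P,yaw):
    """tool-frame shift (mm) and turn (rad, done after the shift) to world P, tool-y heading yaw"""
    R,h=tool(o);print("tcp",o["ee_pos"].round(1),"yaw",round(h,2),"tilt",round(np.degrees(np.arccos(-R[2,2])),2),"F",o["ft_force"].round(1),"M",o["moment"].round(2),"w",round(o["width"],1),"g",round(o["grasp_force"],1),"t",o["t"])
    print("shift",(R.T@(np.array(P)-o["ee_pos"])).round(1),"turn",round(np.radians(h-yaw),3))
E
python3 - <<'E'
from h import *
from workcell import ctrl
go(ctrl.get_obs(),(546.4,226.1,42),20.85)
E
```

```text
tcp [546.2 226.9 241.3] yaw 20.83 tilt 0.04 F [-0.2 -0.1 -0.6] M [-0.07  0.04 -0.04] w 88.2 g 0.0 t 2.1
shift [ -0.8   0.  199.3] turn -0.0
```

Call:
arm_command(series=[{"linear": [-0.0008, 0, 0.04], "turn": 0}, {"linear": [0, 0, 0.04], "turn": 0}, {"linear": [0, 0, 0.04], "turn": 0}, {"linear": [0, 0, 0.035], "turn": 0}, {"linear": [0, 0, 0.025], "turn": 0}, {"linear": [0, 0, 0.0145], "turn": 0}, {"linear": [0, 0, 0], "turn": 0}])

```text
t: 2.8
ee_pos: [545.6, 225.8, 45.3]
orientation: [-1.78, -2.586, 0.005]
ft_force: [-0.2, -0.0, -0.2]
width: 87.7
grasp_force: 0.0
```

Call:
arm_command(series=[{"linear": [0, 0, 0], "turn": 0}, {"linear": [0, 0, 0], "turn": 0}, {"linear": [0, 0, 0], "turn": 0}, {"linear": [0, 0, 0], "turn": 0}, {"linear": [0, 0, 0], "turn": 0}, {"linear": [0, 0, 0], "turn": 0}, {"linear": [0, 0, 0], "turn": 0}, {"linear": [0, 0, 0], "turn": 0}], jaw=-1)

```text
t: 3.6
ee_pos: [546.8, 226.2, 47.2]
orientation: [-1.783, -2.587, 0.0]
ft_force: [0.1, -0.0, 0.0]
width: 27.3
grasp_force: 0.0
```

Run:
```python
from h import *
from workcell import ctrl
go(ctrl.get_obs(),(546.4,226.1,42),20.85)
```

```text
tcp [546.8 226.2  47.2] yaw 20.85 tilt 0.0 F [ 0.1 -0.   0. ] M [-0.05  0.01 -0.05] w 27.3 g 0.0 t 3.6
shift [ 0.  -0.4  5.2] turn 0.0
```

Call:
arm_command(series=[{"linear": [0, 0, 0], "turn": 0}, {"linear": [0, 0, 0], "turn": 0}, {"linear": [0, 0, 0], "turn": 0}, {"linear": [0, 0, 0], "turn": 0}, {"linear": [0, 0, -0.01], "turn": 0}, {"linear": [0, 0, -0.02], "turn": 0}, {"linear": [0, 0, -0.03], "turn": 0}, {"linear": [0, 0, -0.03], "turn": 0}, {"linear": [0, 0, -0.03], "turn": 0}, {"linear": [0, 0, -0.02], "turn": 0}])

```text
t: 4.6
ee_pos: [547.1, 226.4, 189.6]
orientation: [1.782, 2.586, 0.002]
ft_force: [-0.2, -0.2, -3.6]
width: 13.6
grasp_force: 30.0
```

Run:
```python
from h import *
from workcell import ctrl
yaw=-15.8;a=np.radians(yaw);e=np.array([np.cos(a),np.sin(a)]);O=np.array([569.5,-225.])
# lid front edge at case x -114 -> lid origin -31 -> pull -26
P=O-26*e;print(P)
go(ctrl.get_obs(),(*P,187),yaw)
```

```text
[ 544.48233217 -217.92071358]
tcp [547.1 226.4 189.6] yaw 20.86 tilt 0.1 F [-0.2 -0.2 -3.6] M [-0.07  0.02  0.01] w 13.6 g 30.0 t 4.6
shift [-414.2 -160.6    2.3] turn 0.64
```

Call:
arm_command(series=[{"linear": [-0.02, -0.008, 0], "turn": 0}, {"linear": [-0.035, -0.0135, 0], "turn": 0}, {"linear": [-0.04, -0.0155, 0], "turn": 0}, {"linear": [-0.045, -0.0175, 0], "turn": 0}, {"linear": [-0.045, -0.0175, 0], "turn": 0}, {"linear": [-0.045, -0.0175, 0], "turn": 0}, {"linear": [-0.045, -0.0175, 0], "turn": 0}, {"linear": [-0.045, -0.0175, 0], "turn": 0}, {"linear": [-0.04, -0.0155, 0], "turn": 0}, {"linear": [-0.0542, -0.0206, 0], "turn": 0}])

```text
t: 5.6
ee_pos: [543.4, -211.4, 187.5]
orientation: [-1.782, -2.586, -0.0]
ft_force: [1.4, -0.2, -4.0]
width: 13.9
grasp_force: 30.0
```

Call:
arm_command(series=[{"linear": [0, 0, 0], "turn": 0.08}, {"linear": [0, 0, 0], "turn": 0.12}, {"linear": [0, 0, 0], "turn": 0.12}, {"linear": [0, 0, 0], "turn": 0.12}, {"linear": [0, 0, 0], "turn": 0.12}, {"linear": [0, 0, 0], "turn": 0.08}, {"linear": [0, 0, 0], "turn": 0}, {"linear": [0, 0, 0], "turn": 0}])

```text
t: 6.4
ee_pos: [543.9, -209.9, 187.3]
orientation: [-2.503, -1.897, 0.0]
ft_force: [-0.0, -0.2, -2.6]
width: 13.8
grasp_force: 30.0
```

Run:
```python
from h import *
from workcell import ctrl
go(ctrl.get_obs(),(544.5,-217.9,187),-15.8)
for n in("scene","top"):
    d=ctrl.get_image(n); pickle.dump(d,open(f"{n}1.pkl","wb"))
    x0,y0,x1,y1=(200,120,340,260) if n=="scene" else (310,110,450,250)
    cv2.imwrite(f"pics/{n}1.png",cv2.resize(d["frame"][y0:y1,x0:x1],None,fx=4,fy=4,interpolation=cv2.INTER_CUBIC))
```

```text
tcp [ 543.9 -209.9  187.3] yaw -15.68 tilt 0.02 F [-0.  -0.2 -2.6] M [-0.07  0.11 -0.02] w 13.8 g 30.0 t 6.4
shift [-7.6  2.8  0.3] turn 0.002
```

View pics/top1.png

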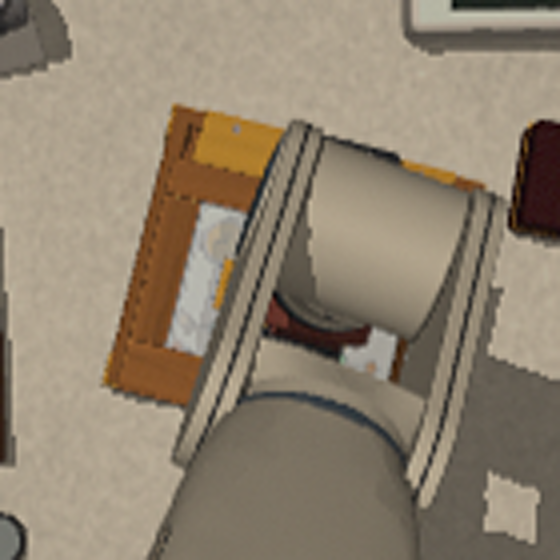

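View pics/scene1.png

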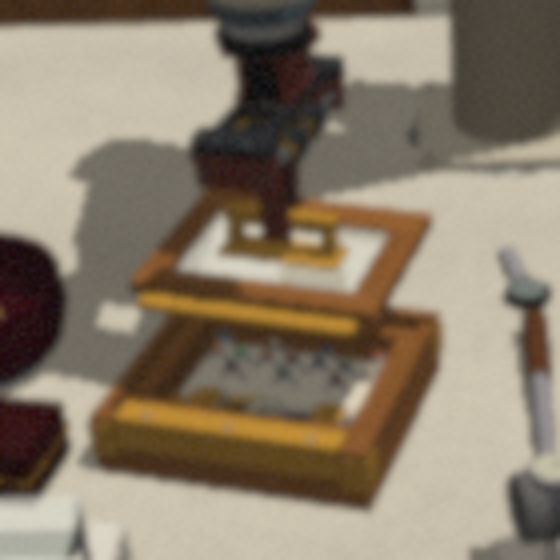

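The top view shows the lid's left rail at crop (150,250), above the case's back left corner and lip at (230,140), with the arm covering the right half. The scene view shows the lid level in the gripper, its tongue at crop (245,312) and the lip below at (230,425). I check the lateral alignment of tongue to lip in the scene view.

Run:
```python
from h import *
from workcell import ctrl
np.set_printoptions(precision=1,suppress=True)
d=pickle.load(open("scene1.pkl","rb"));d0=pickle.load(open("scene0.pkl","rb"))
a=np.radians(-15.75);e=np.array([np.cos(a),np.sin(a)]);n=np.array([-e[1],e[0]])
O=np.array([569.5,-225.])
for lab,dd,box,z in(("lip0",d0,(215,190,330,250),57.5),("lip1",d,(215,215,330,250),57.5),("tongue1",d,(225,185,300,206),143)):
    for lo in ((16,120,60),(17,120,60)):
        o,m=blobs(dd,box,lo,(35,255,255),30)
        for A,b in o:
            h,c,l,s=rect(b,dd,z);print(lab,lo,b.mean(0),"h",round(h,2),c,round(l,1),round(s,1),"case y",round((c-O)@n,1),"x",round((c-O)@e,1))
o=ctrl.get_obs();p=o["ee_pos"][:2];print("tcp case x,y",(p-O)@e,(p-O)@n)
# top view left edges
```

```text
lip0 (16, 120, 60) [259.7 228.5] h 72.25 [ 671.7 -243.8] 257.3 119.6 case y 9.7 x 103.5
lip0 (17, 120, 60) [259.2 228.2] h 72.37 [ 670.2 -245.4] 253.5 117.1 case y 7.7 x 102.4
lip1 (16, 120, 60) [259.3 228.7] h 72.9 [ 672.9 -244.7] 254.5 121.5 case y 9.1 x 104.8
lip1 (17, 120, 60) [259.4 228.5] h 72.96 [ 671.8 -244.7] 253.2 112.2 case y 8.8 x 103.9
tongue1 (16, 120, 60) [261.8 198.2] h 70.91 [ 629.9 -232.7] 199.3 54.5 case y 9.0 x 60.2
tongue1 (17, 120, 60) [261.6 198.1] h 70.6 [ 629.5 -233.3] 196.4 50.7 case y 8.3 x 60.0
tcp case x,y -28.61508049583435 7.565057787570294
```

Run:
```python
from h import *
np.set_printoptions(precision=1,suppress=True)
d=pickle.load(open("scene1.pkl","rb"))
hs=cv2.cvtColor(d["frame"],cv2.COLOR_BGR2HSV)
print(hs[225,240],hs[226,256],hs[228,280],"wood",hs[215,305],hs[234,240],"tongue",hs[196,245],hs[199,270],"rail",hs[192,250])
a=np.radians(-15.75);e=np.array([np.cos(a),np.sin(a)]);n=np.array([-e[1],e[0]]);O=np.array([569.5,-225.])
for lab,box,z in(("lip1",(215,215,330,240),57.5),("tongue1",(225,185,300,206),143)):
    for lo in ((16,150,125),(17,150,135),(17,150,145)):
        o,m=blobs(d,box,lo,(35,255,255),20)
        for A,b in o:
            h,c,l,s=rect(b,d,z);print(lab,lo,b.mean(0),"h",round(h,2),c,round(l,1),round(s,1),"case y",round((c-O)@n,1),"x",round((c-O)@e,1))
```

```text
[ 19 182 171] [ 18 147 175] [ 19 179 185] wood [ 15 160  83] [ 16 152  77] tongue [ 18 179 174] [ 19 179 182] rail [ 15 159  74]
lip1 (16, 150, 125) [257.1 225.7] h 81.18 [ 658.7 -251.7] 197.6 56.8 case y -1.5 x 93.1
lip1 (17, 150, 135) [257.2 225.6] h 74.25 [ 657.8 -252.4] 200.0 34.6 case y -2.4 x 92.4
lip1 (17, 150, 145) [257.3 225.6] h 74.51 [ 657.9 -251.8] 198.3 32.4 case y -1.8 x 92.3
tongue1 (16, 150, 125) [261.8 197.7] h 73.15 [ 627.7 -232.6] 183.2 27.5 case y 8.5 x 58.1
tongue1 (17, 150, 135) [261.7 197.7] h 73.28 [ 627.8 -233. ] 182.0 24.5 case y 8.1 x 58.3
tongue1 (17, 150, 145) [261.5 197.7] h 73.25 [ 627.4 -233.6] 180.2 21.5 case y 7.5 x 58.1
```

```bash
cat >> h.py <<'E'
_a=np.radians(-15.75);E_=np.array([np.cos(_a),np.sin(_a)]);N_=np.array([-E_[1],E_[0]]);O_=np.array([569.5,-225.])
def goc(o,x,y,z): 
    p=o["ee_pos"][:2]-O_;print("case xy",round(p@E_,1),round(p@N_,1));go(o,(*(O_+x*E_+y*N_),z),-15.75)
E
python3 - <<'E'
from h import *
from workcell import ctrl
goc(ctrl.get_obs(),-16,-.5,139)
E
```

```text
case xy -28.6 7.6
tcp [ 544.  -210.   187.2] yaw -15.72 tilt 0.01 F [-0.7  0.2 -3.2] M [-0.07  0.09  0.01] w 13.9 g 30.0 t 6.5
shift [-8.1 12.6 48.2] turn 0.001
```

Call:
arm_command(series=[{"linear": [-0.004, 0.006, 0.01], "turn": 0}, {"linear": [-0.0041, 0.0066, 0.015], "turn": 0}, {"linear": [0, 0, 0.015], "turn": 0}, {"linear": [0, 0, 0.008], "turn": 0}, {"linear": [0, 0, 0], "turn": 0}])

```text
t: 7.0
ee_pos: [552.6, -220.7, 136.7]
orientation: [-2.503, -1.892, 0.003]
ft_force: [-0.3, -0.8, -4.1]
width: 13.6
grasp_force: 30.0
```

Run:
```python
from h import *
from workcell import ctrl
goc(ctrl.get_obs(),-16,-.5,139)
vs=[]
for n in("scene","top"):
    d=ctrl.get_image(n); pickle.dump(d,open(f"{n}2.pkl","wb"))
    x0,y0,x1,y1=(215,165,315,250) if n=="scene" else (330,125,430,210)
    vs.append(cv2.resize(d["frame"][y0:y1,x0:x1],None,fx=4,fy=4,interpolation=cv2.INTER_CUBIC))
cv2.imwrite("pics/v2.png",np.hstack(vs))
d=pickle.load(open("scene2.pkl","rb"))
for lab,box,z in(("lip",(215,215,330,240),57.5),("tongue",(225,190,300,216),94.5)):
    for lo in ((17,150,135),(17,150,145)):
        o,m=blobs(d,box,lo,(35,255,255),20)
        for A,b in o:
            h,c,l,s=rect(b,d,z);print(lab,b.mean(0),"h",round(h,2),round(l,1),round(s,1),"case y",round((c-O_)@N_,1),"x",round((c-O_)@E_,1))
```

```text
case xy -17.4 -0.4
tcp [ 552.6 -220.7  136.7] yaw -15.81 tilt 0.25 F [-0.3 -0.8 -4.1] M [-0.04  0.08  0.02] w 13.6 g 30.0 t 7.0
shift [-0.1  1.4 -2.3] turn -0.001
lip [257.13180542 225.82250428] h 75.23 197.9 34.1 case y -1.9 x 93.7
lip [273.125 216.375] h 87.31 85.0 20.4 case y 31.3 x 31.8
lip [257.33025265 225.83646965] h 74.96 196.5 30.5 case y -1.2 x 93.7
lip [273.75 216.25] h 87.31 77.5 19.0 case y 33.1 x 30.7
tongue [259.12668896 212.86252022] h 74.09 179.4 25.2 case y 0.9 x 73.5
tongue [273.37884521 197.46923161] h 74.15 61.8 26.3 case y 14.7 x -24.6
tongue [258.88660049 212.83631897] h 74.1 177.5 22.8 case y 0.1 x 73.6
```

View pics/v2.png

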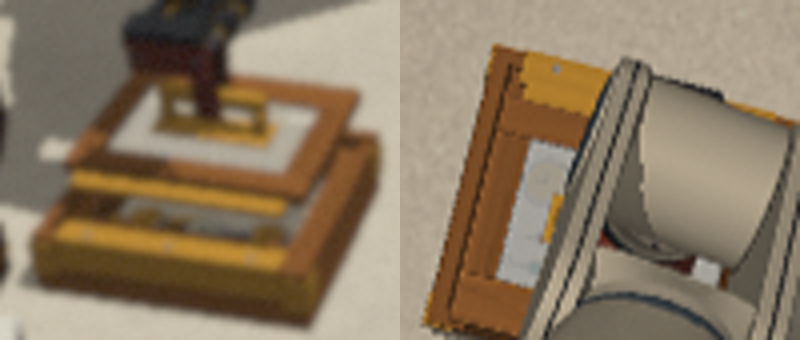

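The scene crop shows the level lid with its tongue at (180,192), parallel to the lip at (160,245). The top crop shows the dark gap between the lid's left edge and the case wall, running (510,65) to (450,320). I measure that gap by profile.

Run:
```python
from h import *
np.set_printoptions(precision=0,suppress=True,linewidth=200)
d=pickle.load(open("top2.pkl","rb"));d0=pickle.load(open("top0.pkl","rb"))
ys=np.arange(92,126,1.)
def prof(dd,z,xs=np.arange(-40,50,2.)):
    acc=0
    for x in xs:
        P=np.array([[*(O_+x*E_+y*N_),z] for y in ys]);u=proj(dd,P).astype(np.float32)
        acc=acc+cv2.remap(dd["frame"],u[None,:,0],u[None,:,1],cv2.INTER_LINEAR)[0].astype(float)
    return acc/len(xs)
for nm,dd,z in(("case z56",d0,56),("now z56",d,56),("now z106",d,104)):
    p=prof(dd,z);print(nm);print(np.c_[ys,p[:,2],p[:,0]].T)
```

```text
case z56
[[ 92.  93.  94.  95.  96.  97.  98.  99. 100. 101. 102. 103. 104. 105. 106. 107. 108. 109. 110. 111. 112. 113. 114. 115. 116. 117. 118. 119. 120. 121. 122. 123. 124. 125.]
 [114. 114. 114. 114. 114. 115. 115. 114. 107.  94.  80.  73.  75.  86.  99. 109. 114. 115. 115. 114. 114. 114. 113. 111. 109. 114. 128. 146. 160. 167. 169. 169. 169. 168.]
 [ 35.  35.  36.  36.  36.  36.  37.  36.  34.  31.  27.  25.  26.  29.  32.  35.  36.  37.  37.  36.  36.  35.  34.  34.  40.  57.  84. 112. 130. 137. 139. 138. 138. 138.]]
now z56
[[ 92.  93.  94.  95.  96.  97.  98.  99. 100. 101. 102. 103. 104. 105. 106. 107. 108. 109. 110. 111. 112. 113. 114. 115. 116. 117. 118. 119. 120. 121. 122. 123. 124. 125.]
 [118. 119. 121. 123. 125. 127. 129. 129. 124. 111.  92.  79.  79.  90. 104. 114. 119. 120. 120. 120. 120. 120. 118. 116. 115. 120. 134. 153. 168. 175. 177. 177. 177. 176.]
 [ 38.  38.  38.  39.  40.  40.  40.  41.  39.  36.  30.  27.  27.  30.  34.  37.  39.  39.  39.  38.  38.  37.  36.  36.  42.  60.  88. 117. 136. 144. 146. 145. 145. 144.]]
now z106
[[ 92.  93.  94.  95.  96.  97.  98.  99. 100. 101. 102. 103. 104. 105. 106. 107. 108. 109. 110. 111. 112. 113. 114. 115. 116. 117. 118. 119. 120. 121. 122. 123. 124. 125.]
 [119. 119. 120. 121. 122. 124. 126. 128. 130. 128. 116.  96.  80.  78.  88. 103. 114. 119. 121. 121. 120. 120. 120. 118. 116. 115. 122. 138. 157. 171. 176. 177. 177. 177.]
 [ 38.  38.  38.  38.  39.  39.  40.  40.  41.  40.  37.  32.  27.  27.  29.  34.  37.  38.  39.  39.  38.  38.  37.  36.  36.  45.  66.  96. 124. 140. 145. 146. 145. 145.]]
```

Call:
arm_command(series=[{"linear": [0, 0.0005, 0], "turn": 0}, {"linear": [0, 0, 0.003], "turn": 0}, {"linear": [0, 0, 0.003], "turn": 0}, {"linear": [0, 0, 0.003], "turn": 0}, {"linear": [0, 0, 0.003], "turn": 0}, {"linear": [0, 0, 0], "turn": 0}])

```text
t: 7.7
ee_pos: [556.4, -222.3, 128.3]
orientation: [2.503, 1.892, 0.003]
ft_force: [4.3, -2.3, 4.5]
width: 14.3
grasp_force: 30.0
```

Run:
```python
from h import *
from workcell import ctrl
goc(ctrl.get_obs(),-16,-.5,139)
```

```text
case xy -13.3 -0.9
tcp [ 556.4 -222.3  128.3] yaw -15.81 tilt 0.25 F [ 4.3 -2.3  4.5] M [-0.31 -0.09  0.04] w 14.3 g 30.0 t 7.7
shift [  0.4  -2.6 -10.7] turn -0.001
```

Call:
arm_command(series=[{"linear": [0, -0.001, 0.002], "turn": 0}, {"linear": [0, -0.001, 0.002], "turn": 0}, {"linear": [0, -0.001, 0.002], "turn": 0}, {"linear": [0, 0, 0.002], "turn": 0}, {"linear": [0, 0, 0], "turn": 0}])

```text
t: 8.2
ee_pos: [555.2, -221.9, 121.1]
orientation: [2.5, 1.89, 0.007]
ft_force: [7.9, -3.0, 6.3]
width: 14.7
grasp_force: 30.0
```

Run:
```python
from h import *
from workcell import ctrl
goc(ctrl.get_obs(),-16,-.5,118)
d=ctrl.get_image("scene"); pickle.dump(d,open("scene3.pkl","wb"))
cv2.imwrite("pics/v3.png",cv2.resize(d["frame"][165:250,215:315],None,fx=6,fy=6,interpolation=cv2.INTER_CUBIC))
```

```text
case xy -14.6 -0.9
tcp [ 555.2 -221.9  121.1] yaw -15.82 tilt 0.47 F [ 7.9 -3.   6.3] M [-0.34 -0.71  0.  ] w 14.7 g 30.0 t 8.2
shift [ 0.4 -1.4  3.1] turn -0.001
```

View pics/v3.png

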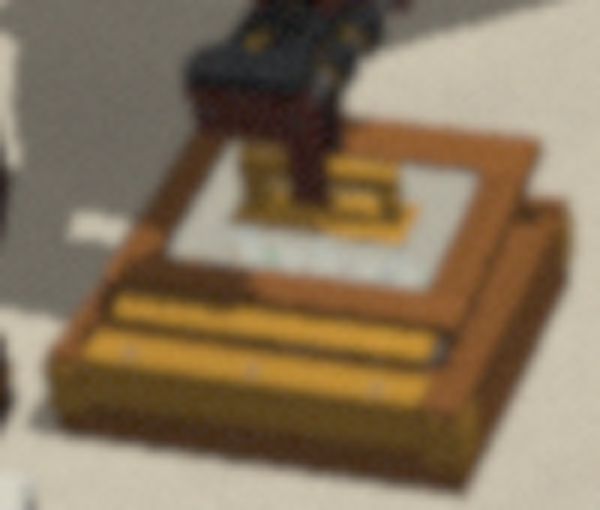

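The lid is tipping as planned: back edge down, tongue at (275,325) dipping just in front of the lip at (250,370). I lower further.

Call:
arm_command(series=[{"linear": [0, -0.001, 0.002], "turn": 0}, {"linear": [0, -0.001, 0.002], "turn": 0}, {"linear": [0, 0, 0], "turn": 0}])

```text
t: 8.55
ee_pos: [553.5, -221.4, 117.3]
orientation: [2.5, 1.89, 0.007]
ft_force: [8.8, -1.5, 6.2]
width: 15.5
grasp_force: 30.0
```

```bash
cat > tg.py <<'E'
from h import *
from workcell import ctrl
import sys
k=sys.argv[1]
goc(ctrl.get_obs(),-16,-.5,118)
d=ctrl.get_image("scene"); pickle.dump(d,open(f"scene{k}.pkl","wb"))
for lo in ((17,150,135),(17,150,145)):
    o,m=blobs(d,(225,205,300,240),lo,(35,255,255),15)
    for A,b in o: print(A,b.mean(0),[ (z,round((rect(b,d,z)[1]-O_)@E_,1),round((rect(b,d,z)[1]-O_)@N_,1)) for z in (50,57.5)],round(rect(b,d,57)[2]))
E
python3 tg.py 4
```

```text
case xy -16.3 -0.9
tcp [ 553.5 -221.4  117.3] yaw -15.81 tilt 0.51 F [ 8.8 -1.5  6.2] M [-0.3  -0.81  0.04] w 15.5 g 30.0 t 8.55
shift [ 0.4  0.3 -0.7] turn -0.001
545.6875 [257.74137878 222.89655304] [(50, np.float64(67.9), np.float64(-10.9)), (57.5, np.float64(77.6), np.float64(-6.2))] 204
264.46875 [257.35348129 225.77635384] [(50, np.float64(83.7), np.float64(-6.0)), (57.5, np.float64(93.3), np.float64(-1.4))] 197
182.6875 [260.91975784 220.1643014 ] [(50, np.float64(51.5), np.float64(-6.0)), (57.5, np.float64(61.4), np.float64(-1.4))] 182
```

Call:
arm_command(series=[{"linear": [0, 0, 0.001], "turn": 0}, {"linear": [0, 0, 0.001], "turn": 0}, {"linear": [0, 0, 0], "turn": 0}])

```text
t: 8.9
ee_pos: [554.0, -221.6, 115.5]
orientation: [2.499, 1.89, 0.008]
ft_force: [9.3, -3.3, 6.2]
width: 16.0
grasp_force: 30.0
```

```bash
python3 tg.py 5
```

```text
case xy -15.8 -0.9
tcp [ 554.  -221.6  115.5] yaw -15.82 tilt 0.57 F [ 9.3 -3.3  6.2] M [-0.37 -0.99 -0.01] w 16.0 g 30.0 t 8.9
shift [ 0.4 -0.2 -2.5] turn -0.001
541.1875 [257.85948181 223.23620796] [(50, np.float64(69.7), np.float64(-9.8)), (57.5, np.float64(79.4), np.float64(-5.2))] 204
504.125 [257.97959518 223.14138412] [(50, np.float64(69.1), np.float64(-9.6)), (57.5, np.float64(78.9), np.float64(-5.0))] 202
```

Call:
arm_command(series=[{"linear": [0, 0, 0.001], "turn": 0}, {"linear": [0, 0.003, 0], "turn": 0}, {"linear": [0, 0.003, 0], "turn": 0}, {"linear": [0, 0.003, 0.0005], "turn": 0}, {"linear": [0, 0.003, 0.0005], "turn": 0}, {"linear": [0, 0, 0], "turn": 0}])

```text
t: 9.55
ee_pos: [558.3, -222.5, 112.2]
orientation: [-2.501, -1.891, 0.006]
ft_force: [-13.2, 2.8, 24.1]
width: 15.8
grasp_force: 30.0
```

```bash
python3 tg.py 6;python3 - <<'E'
from h import *
d=pickle.load(open("scene6.pkl","rb"))
cv2.imwrite("pics/v6.png",cv2.resize(d["frame"][165:250,215:315],None,fx=6,fy=6,interpolation=cv2.INTER_CUBIC))
E
```

```text
case xy -11.4 -0.6
tcp [ 558.3 -222.5  112.2] yaw -15.81 tilt 0.4 F [-13.2   2.8  24.1] M [0.54 2.62 0.04] w 15.8 g 30.0 t 9.55
shift [ 0.1 -4.6 -5.8] turn -0.001
441.40625 [257.83899689 224.09736633] [(50, np.float64(74.4), np.float64(-8.0)), (57.5, np.float64(84.1), np.float64(-3.4))] 205
405.3125 [257.94135571 224.13396859] [(50, np.float64(74.5), np.float64(-7.6)), (57.5, np.float64(84.2), np.float64(-2.9))] 202
```

View pics/v6.png

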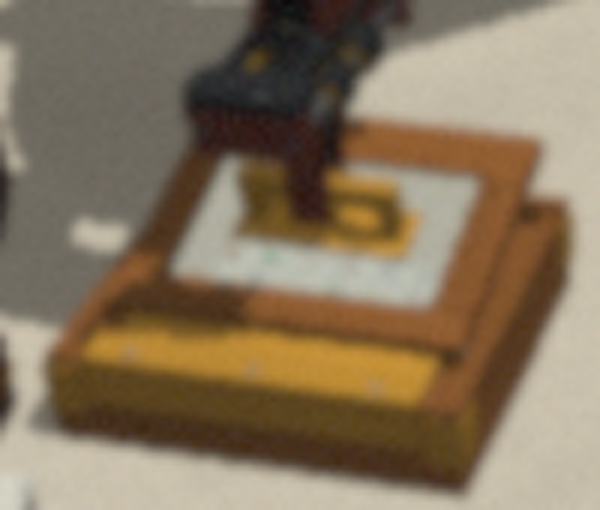

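The tongue's tip is now on the ledge in front of the lip (TCP height 112 fits tip z = 46 at 12 degrees), and it presses with 24 N. I ease up, then slide back.

Call:
arm_command(series=[{"linear": [0, 0, -0.001], "turn": 0}, {"linear": [0, 0, -0.001], "turn": 0}, {"linear": [0, 0, 0], "turn": 0}])

```text
t: 9.9
ee_pos: [560.4, -222.9, 112.7]
orientation: [-2.504, -1.894, 0.002]
ft_force: [-1.8, -0.1, 0.3]
width: 15.8
grasp_force: 30.0
```

```bash
python3 tg.py 7
```

```text
case xy -9.3 -0.4
tcp [ 560.4 -222.9  112.7] yaw -15.82 tilt 0.12 F [-1.8 -0.1  0.3] M [0.12 0.78 0.02] w 15.8 g 30.0 t 9.9
shift [-0.1 -6.7 -5.3] turn -0.001
429.71875 [257.80338287 224.23509192] [(50, np.float64(75.1), np.float64(-7.9)), (57.5, np.float64(84.8), np.float64(-3.3))] 204
393.4375 [257.84131241 224.22278214] [(50, np.float64(75.1), np.float64(-7.7)), (57.5, np.float64(84.8), np.float64(-3.1))] 201
```

Call:
arm_command(series=[{"linear": [0, 0.003, 0], "turn": 0}, {"linear": [0, 0.003, 0], "turn": 0}, {"linear": [0, 0.003, 0], "turn": 0}, {"linear": [0, 0.003, 0], "turn": 0}, {"linear": [0, 0, 0], "turn": 0}])

```text
t: 10.45
ee_pos: [572.9, -226.5, 112.5]
orientation: [-2.505, -1.894, 0.0]
ft_force: [0.5, -0.7, -7.5]
width: 15.5
grasp_force: 30.0
```

```bash
python3 tg.py 8
```

```text
case xy 3.7 -0.5
tcp [ 572.9 -226.5  112.5] yaw -15.82 tilt 0.04 F [ 0.5 -0.7 -7.5] M [ 0.04  0.21 -0.08] w 15.5 g 30.0 t 10.45
shift [  0.  -19.7  -5.5] turn -0.001
322.84375 [257.23392773 225.3427012 ] [(50, np.float64(81.5), np.float64(-7.3)), (57.5, np.float64(91.1), np.float64(-2.6))] 200
16.71875 [274.52918243 207.5297367 ] [(50, np.float64(-30.4), np.float64(13.5)), (57.5, np.float64(-19.7), np.float64(17.9))] 50
290.6875 [257.3783865  225.33297324] [(50, np.float64(81.4), np.float64(-6.8)), (57.5, np.float64(91.0), np.float64(-2.2))] 198
```

The downward pull of 7.5 N, more than the lid's weight, shows the lip now holds the tongue down. I settle it and push it home.

Call:
arm_command(series=[{"linear": [0, 0.001, 0.001], "turn": 0}, {"linear": [0, 0.001, 0.001], "turn": 0}, {"linear": [0, 0.001, 0.001], "turn": 0}, {"linear": [0, 0, 0], "turn": 0}])

```text
t: 10.9
ee_pos: [572.5, -226.4, 109.5]
orientation: [-2.501, -1.891, 0.007]
ft_force: [-11.5, 2.5, 1.0]
width: 15.1
grasp_force: 30.0
```

```bash
python3 tg.py 9;python3 - <<'E'
from h import *
from workcell import ctrl
d=pickle.load(open("scene9.pkl","rb"));t=ctrl.get_image("top");pickle.dump(t,open("top9.pkl","wb"))
cv2.imwrite("pics/v9.png",np.hstack([cv2.resize(d["frame"][165:250,215:315],None,fx=4,fy=4,interpolation=cv2.INTER_CUBIC),cv2.resize(t["frame"][135:220,330:430],None,fx=4,fy=4,interpolation=cv2.INTER_CUBIC)]))
E
```

```text
case xy 3.3 -0.5
tcp [ 572.5 -226.4  109.5] yaw -15.8 tilt 0.43 F [-11.5   2.5   1. ] M [ 0.45  2.02 -0.01] w 15.1 g 30.0 t 10.9
shift [  0.  -19.3  -8.3] turn -0.001
306.1875 [257.20000458 225.47499847] [(50, np.float64(82.2), np.float64(-7.1)), (57.5, np.float64(91.8), np.float64(-2.5))] 199
24.65625 [274.27320862 207.92038202] [(50, np.float64(-27.9), np.float64(13.4)), (57.5, np.float64(-17.2), np.float64(17.9))] 53
272.9375 [257.31243134 225.54740691] [(50, np.float64(82.6), np.float64(-6.5)), (57.5, np.float64(92.2), np.float64(-1.9))] 196
18.625 [274.59304047 208.03075278] [(50, np.float64(-27.5), np.float64(14.8)), (57.5, np.float64(-16.8), np.float64(19.2))] 52
```

View pics/v9.png

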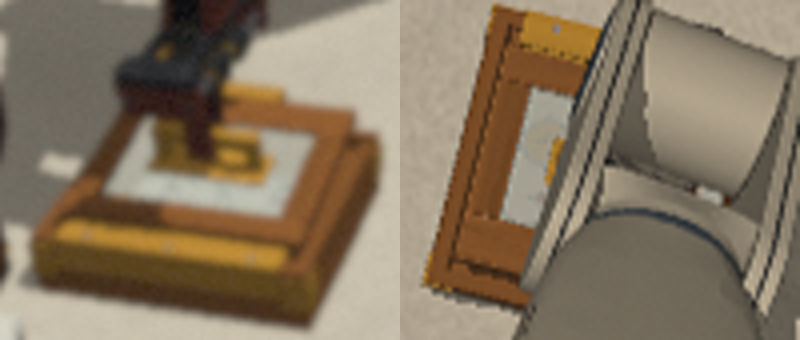

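The scene view shows the lid inside the recess with its tongue hidden under the lip (190,240). The top view shows the lid's left edge parallel to the wall, clear of it. I ease off and release with a small opening.

Call:
arm_command(series=[{"linear": [0, -0.0015, 0.001], "turn": 0}, {"linear": [0, 0, 0], "turn": 0}])

```text
t: 11.2
ee_pos: [572.1, -226.3, 108.9]
orientation: [-2.503, -1.893, 0.004]
ft_force: [-7.8, 2.0, 0.6]
width: 15.2
grasp_force: 30.0
```

Call:
arm_command(series=[{"linear": [0, 0, 0], "turn": 0}, {"linear": [0, 0, 0], "turn": 0}, {"linear": [0, 0, 0], "turn": 0}, {"linear": [0, 0, 0], "turn": 0}, {"linear": [0, 0, 0], "turn": 0}], jaw=-0.3)

```text
t: 11.7
ee_pos: [575.0, -227.2, 109.6]
orientation: [2.505, 1.894, 0.001]
ft_force: [-0.1, -0.8, 0.2]
width: 31.0
grasp_force: 0.0
```

Call:
arm_command(series=[{"linear": [0, 0, -0.02], "turn": 0}, {"linear": [0, 0, -0.03], "turn": 0}, {"linear": [0, 0, -0.03], "turn": 0}, {"linear": [0, -0.03, 0], "turn": 0}, {"linear": [0, -0.03, 0], "turn": 0}, {"linear": [0, -0.01, 0], "turn": 0}, {"linear": [0, 0, 0], "turn": 0}], jaw=-1)

```text
t: 12.4
ee_pos: [506.3, -207.7, 189.5]
orientation: [2.506, 1.894, 0.0]
ft_force: [0.1, -0.2, 0.7]
width: 0.5
grasp_force: 0.0
```

Run:
```python
from h import *
from workcell import ctrl
o=ctrl.get_obs();goc(o,-71.5,-.5,150)
d=ctrl.get_image("scene");t=ctrl.get_image("top");pickle.dump((d,t),open("s10.pkl","wb"))
cv2.imwrite("pics/v10.png",np.hstack([cv2.resize(d["frame"][165:250,215:315],None,fx=4,fy=4,interpolation=cv2.INTER_CUBIC),cv2.resize(t["frame"][135:220,330:430],None,fx=4,fy=4,interpolation=cv2.INTER_CUBIC)]))
```

```text
case xy -65.5 -0.5
tcp [ 506.3 -207.7  189.5] yaw -15.83 tilt 0.01 F [ 0.1 -0.2  0.7] M [-0.1   0.06 -0.07] w 0.5 g 0.0 t 12.4
shift [ 0.  -6.  39.5] turn -0.001
```

View pics/v10.png

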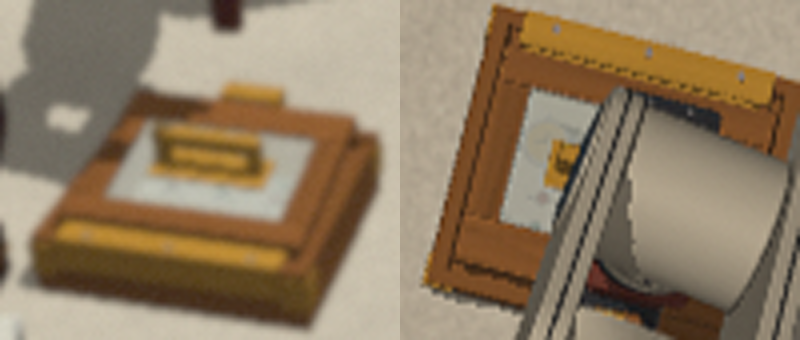

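The lid is free, hooked under the lip and resting on the bolt's bevel, with equal gaps on both sides (top crop 455 to 780). I turn a quarter, so that the closed fingers lie along the rail, and go over the press point.

Call:
arm_command(series=[{"linear": [0, -0.0045, 0], "turn": 0.1425}, {"linear": [0, 0, 0], "turn": 0.1425}, {"linear": [0, 0, 0], "turn": 0.1425}, {"linear": [0, 0, 0], "turn": 0.1425}, {"linear": [0, 0, 0], "turn": 0.1425}, {"linear": [0, 0, 0], "turn": 0.1425}, {"linear": [0, 0, 0], "turn": 0.1425}, {"linear": [0, 0, 0], "turn": 0.1425}, {"linear": [0, 0, 0], "turn": 0.1425}, {"linear": [0, 0, 0], "turn": 0.1425}])

```text
t: 13.5
ee_pos: [504.2, -207.2, 189.1]
orientation: [3.134, -0.213, 0.002]
ft_force: [0.5, 0.5, -0.5]
width: 0.5
grasp_force: 0.0
```

Call:
arm_command(series=[{"linear": [0, 0, 0.02], "turn": 0.1425}, {"linear": [0, 0, 0.03], "turn": 0}, {"linear": [0, 0, 0.02], "turn": 0}, {"linear": [0, 0, 0.005], "turn": 0}, {"linear": [0, 0, 0], "turn": 0}])

```text
t: 14.0
ee_pos: [503.1, -206.8, 113.4]
orientation: [-3.112, 0.427, 0.002]
ft_force: [0.9, -0.9, -0.5]
width: 0.5
grasp_force: 0.0
```

Run:
```python
from h import *
from workcell import ctrl
o=ctrl.get_obs();goc(o,-70,-.5,106);print(o["qpos"].round(2))
```

```text
case xy -68.8 -0.5
tcp [ 503.1 -206.8  113.4] yaw -105.62 tilt 0.06 F [ 0.9 -0.9 -0.5] M [ 0.06  0.12 -0.01] w 0.5 g 0.0 t 14.0
shift [-1.2  0.   7.4] turn -1.568
[-0.41  0.49  1.89  0.    0.76  1.43]
```

Call:
arm_command(series=[{"linear": [-0.001, 0, 0.004], "turn": 0}, {"linear": [0, 0, 0.003], "turn": 0}, {"linear": [0, 0, 0.003], "turn": 0}, {"linear": [0, 0, 0.003], "turn": 0}, {"linear": [0, 0, 0.003], "turn": 0}, {"linear": [0, 0, 0.003], "turn": 0}])

```text
t: 14.6
ee_pos: [501.5, -206.4, 96.3]
orientation: [3.112, -0.427, 0.0]
ft_force: [-0.2, -1.4, -0.1]
width: 0.7
grasp_force: 0.0
```

Call:
arm_command(series=[{"linear": [0, 0, 0.003], "turn": 0}, {"linear": [0, 0, 0.003], "turn": 0}, {"linear": [0, 0, 0.003], "turn": 0}])

```text
t: 14.9
ee_pos: [501.2, -206.3, 86.1]
orientation: [-3.112, 0.427, 0.001]
ft_force: [-2.6, -0.7, 5.4]
width: 0.4
grasp_force: 2.5
```

Run:
```python
from h import *
from workcell import ctrl
o=ctrl.get_obs();goc(o,-70,-.5,79)
```

```text
case xy -70.8 -0.6
tcp [ 501.2 -206.3   86.1] yaw -105.62 tilt 0.05 F [-2.6 -0.7  5.4] M [ 0.05  0.83 -0.03] w 0.4 g 2.5 t 14.9
shift [ 0.8 -0.1  7.1] turn -1.569
```

Call:
arm_command(series=[{"linear": [0, 0, 0.002], "turn": 0}, {"linear": [0, 0, 0.002], "turn": 0}, {"linear": [0, 0, 0], "turn": 0}])

```text
t: 15.2
ee_pos: [501.3, -206.3, 81.6]
orientation: [-3.112, 0.427, 0.001]
ft_force: [-1.0, -0.2, -1.0]
width: 0.8
grasp_force: 0.1
```

Call:
arm_command(series=[{"linear": [0, 0, 0.002], "turn": 0}, {"linear": [0, 0, 0.002], "turn": 0}, {"linear": [0, 0, 0], "turn": 0}])

```text
t: 15.5
ee_pos: [502.0, -206.5, 79.3]
orientation: [3.112, -0.427, 0.001]
ft_force: [-4.7, 1.5, 16.8]
width: 0.2
grasp_force: 8.4
```

At TCP 79.3 (tip z 60) it is against a hard stop at 17 N, which fits the lid seated with the bolt out. I lift clear, swing aside and look.

Call:
arm_command(series=[{"linear": [0, 0, -0.01], "turn": 0}, {"linear": [0, 0, -0.03], "turn": 0}, {"linear": [0, 0, -0.045], "turn": 0}, {"linear": [0, 0, -0.045], "turn": 0}, {"linear": [0, 0.045, -0.01], "turn": 0}, {"linear": [0, 0.045, 0], "turn": 0}, {"linear": [0, 0.045, 0], "turn": 0}, {"linear": [0, 0.045, 0], "turn": 0}, {"linear": [0, 0.04, 0], "turn": 0}, {"linear": [0, 0, 0], "turn": 0}])

```text
t: 16.5
ee_pos: [441.6, -422.8, 218.4]
orientation: [3.109, -0.433, 0.003]
ft_force: [0.9, -0.1, 0.4]
width: 0.1
grasp_force: 0.0
```

Run:
```python
from h import *
from workcell import ctrl
o=ctrl.get_obs();goc(o,-70,-.5,79)
d=ctrl.get_image("scene");t=ctrl.get_image("top");pickle.dump((d,t),open("s11.pkl","wb"))
cv2.imwrite("pics/v11.png",np.hstack([cv2.resize(d["frame"][165:250,215:315],None,fx=4,fy=4,interpolation=cv2.INTER_CUBIC),cv2.resize(t["frame"][145:230,335:435],None,fx=4,fy=4,interpolation=cv2.INTER_CUBIC)]))
```

```text
case xy -69.4 -225.1
tcp [ 441.6 -422.8  218.4] yaw -105.86 tilt 0.17 F [ 0.9 -0.1  0.4] M [0.06 0.18 0.02] w 0.1 g 0.0 t 16.5
shift [  -1.3 -224.8  139. ] turn -1.573
```

View pics/v11.png

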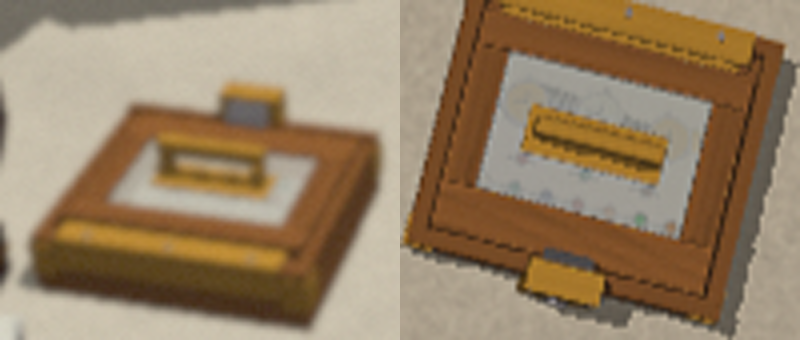

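The lid lies flush in its recess, and the steel bolt stands out over the front rail at top crop (570,260), with its full grey face showing in the scene crop at (250,110). I hand the job in.

```bash
python3 -c "
from workcell import ctrl
print(ctrl.close_job())"
```

```text
the job is handed in; nothing more can be done
None
```

The display case is shut: the lid's tongue is hooked under the lip, the lid lies flush in its recess, the bolt has snapped out over the front rail, and the arm has let go and stands clear; the job was handed in at about 16.5 s.

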